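Eject a used test cassette and catch it

TASK

Push the test reader's sliding dust cover all the way open with your fingertips. Then press the green eject key right down with one finger while the other finger stands in the cassette's way on the ramp, so that the used cassette that springs out is stopped before it slides off. Finish holding exactly like that, key down and the cassette resting against your finger with its rear still in the slot, ready for a colleague to bag it; do not pick anything up or disturb the other things on the desk.

Things in the scene. Friction and masses are not known exactly. Their poses are not given: they have to be found in the camera images.
- reader: White wedge-shaped desktop test reader, 235 mm long (x), 123 mm wide over its cover, 117 mm high at the back where its display stands; heavy, does not move. Origin: centre of its underside, on the desk; x from its low front edge (nearest the robot) to its display, y to its left. Its deck rises 12 degrees along x; a 20 mm thick white hood with the cassette slot covers the deck's upper half.
- ramp: The sloping deck as a frame: x up the slope (away from the robot), y left across it, z square to it. Origin: deck surface, centre line, front edge of the hood; 'ramp' coordinates mean this frame. Open deck: x -97 (low end, 21 mm above the desk) to 0 mm, 114 mm wide, flat, no side walls, only the key, tongue and cassette on it. Hood: x 0 to 100 mm; display console behind it, up to z = 47 mm.
- cover (a joint): Sliding dust cover, smoked see-through plate over the open deck, underside 21 mm above it; 0 = shut, 0.085 m = fully open (hard stop), sliding up the slope (ramp +x) over the hood. It stays where it is left; about 1.5 N moves it. Until it is open the key and cassette cannot be reached.
- cover_bar (a point): Middle of the top front edge of the blue grip bar across the cover's low edge; the bar is 123 mm wide across the slope (y), 4.5 mm thick and stands from 17 to 31.5 mm above the deck. Push its front face up the slope. With the cover shut this point is at ramp x = -96 mm, z = 31.5 mm; fully open at x = -11 mm.
- eject_key (a joint): Eject key, travel square into the deck: 0 = up, 0.006 m = right down (hard stop). Spring key, 1.5 N to start it and 5 N right down. A steel latch tongue on the same part stands 4.5 mm high in front of the cassette and sinks with the key: the cassette is let go at about 4.5 mm of travel. The tongue comes up again with the key.
- key_top (a point): Centre of the top of the green eject key (26 mm along the slope, 22 mm across), 9 mm above the deck when up and 3 mm when right down; at ramp x = -48 mm, y = -28 mm, that is 56 mm to the right of the cassette's centre line.
- cassette: White test cassette with an orange front end, 80 long (x), 30 wide (y), 14 mm thick, about 30 g, slippery. Origin: centre of its underside; axes as the ramp's. It lies in the hood's slot at ramp y = +28 mm. A spring ejector behind it pushes it down the slope with 2 N, falling to 0.8 N at the end of its 45 mm stroke; let go unstopped it is off the deck in about a quarter of a second.
- cassette_front (a point): Middle of the cassette's orange front face, 7 mm above the deck; at ramp x = -12 mm while latched. It may be caught anywhere from x = -19 to -56 mm; a finger 22 mm wide along the slope and centred beside the key at x = -48 mm stops it at about -37 mm.
- stamp_red: Bystander: round self-inking stamp, red cap, 52 mm wide, 75 mm high, standing right of the reader. Origin: centre of its underside.
- stamp_green_a: Bystander: round self-inking stamp, green cap, 52 mm wide, 75 mm high. Origin: centre of its underside.
- stamp_grey: Bystander: round self-inking stamp, grey cap, 52 mm wide, 75 mm high. Origin: centre of its underside.
- ink_tin: Bystander: round black ink pad tin with brass-coloured cover, 64 mm wide, 21 mm high. Origin: centre of its underside.
- water_bottle: Bystander: clear water bottle, 65 mm wide, 210 mm high. Origin: centre of its underside.
- dropper_green: Bystander: small white dropper bottle with a green cap, 23 mm wide, 69 mm high, behind and left of the reader. Origin: centre of its underside.
- kit_carton: Bystander: small white and red product carton, 76 x 46 x 28 mm, in front and right of the reader. Origin: centre of its underside.
- pen_black: Bystander: dark ballpoint pen, 145 mm long, 12 mm thick, lying in front and left of the reader. Origin: its middle, on the desk.

How it is judged:
On the way, in this order (a step that is already met when the one before it is completed fails the run):
1. the dust cover is pushed fully open while the cassette is still latched (value of joint cover above 0.078 m and x of cassette_front in the frame of ramp above -0.016 m), for 0.1 s.
2. with the key right down under a finger, the popped cassette is stopped by the other finger (value of joint eject_key above 0.0045 m and contact force between the fingers and eject_key above 0.5 N and contact force between the fingers and cassette above 0.2 N and x of cassette_front in the frame of ramp between -0.056 and -0.019 m), for 0.3 s.
At the end, for the whole second after the job is handed in: The cover stands open (at least 75 of its 85 mm), a finger holds the key down (more than 4.5 of 6 mm), and the cassette rests on the deck against a finger (more than 0.2 N), popped out between 7 and 44 mm from where it was latched, its rear still in the slot, not moving (all of step 2 and value of joint cover above 0.075 m and z of cassette in the frame of ramp between -0.004 and 0.008 m and linear speed of cassette below 0.02 m/s); the arm keeps its last pose, push and grip.
It fails at once if the cassette got away down the ramp (x of cassette_front in the frame of ramp below -0.062 m).
It fails at once if the cassette was picked up or tipped out of its lane (z of cassette in the frame of ramp above 0.012 m or angle between the x axis of cassette and the x axis of ramp, either way round above 0.3 rad).
It fails at once if another thing on the desk was disturbed (moved more than 3 cm) (distance of any of stamp_red, stamp_green_a, stamp_grey, ink_tin, water_bottle, dropper_green, kit_carton, pen_black from where it was at the start of the episode above 0.03 m).
It also fails if it takes over 35 s, if anything falls off the work surface, if the arm or the gripper's body presses on something with over 40 N, if the wrist force passes 120 N, or if a joint passes its speed limit or range.

ROBOT

A 7-joint arm with a two-finger parallel gripper is mounted at the origin on a cart in front of the work surface, level with it; the furniture and walls round the work are solid. World frame = base frame: x ahead of the robot, y to its left, z up, the work surface at z = 0. Lengths are in m, angles in rad, forces in N, time in s.
With the tool pointing down it reaches from about 0.35 to 0.9 m from the base axis. Payload 8.1 kg.
Tool frame: the origin (TCP) lies where the fingers leave the gripper's body, on its centre line; the fingertips stand 66 mm ahead of it and the grasp point (between the pads) lies 47 mm ahead of it; z points along the fingers, y is the line along which they close (so a half turn about z gives the same grasp; the last joint's range is limited). The gripper opens to 92 mm and grips with 3 to 60 N. Pads are 19 mm wide; open, the fingers measure 130 mm over their backs; the gripper's body (75 mm by 190 mm) begins 47 mm behind the grasp point.
Start: joints at [1.153, 0.434, 0.025, 1.573, -0.012, 1.134, -0.075], TCP at [0.193, -0.594, 0.292] pointing down, gripper open.
Joint ranges: [-2.62, 2.62], [-0.44, 2.09], [-1.27, 1.32], [0.08, 2.57], [-1.32, 4.46], [0.12, 2], [-2.74, 2.74]. Speed limits (rad/s): [2.22, 2.22, 3.01, 3.01, 3.14, 3.14, 3.14].

INTERFACE

Orientations are given as a rotation vector (axis times angle).
In Python, from cell import arm gives the robot as it stands.
- The arm moves only by the tool send_rows, never from a script. Its argument "motion" is text: rows parted by semicolons, each of 7 numbers parted by spaces: the closure, from 0 (fully open) to 1 (shut), then the shift along the world's x, y, z in m, then the turn, a rotation vector about the world's x, y, z in degrees. A call has 1 to 5 rows; each row shifts and turns the commanded pose from where the row before left it; what a row does not reach is not made up. A row lasts 1/8 s, in which the tool goes at most 62.5 mm and 10.7 degrees, less where a joint would pass 70% of its speed; a pose out of reach is approached as far as the arm can. A call is refused whole if a number of a shift passes 0.0625 or a number of a turn 10.7, either way. A call with a gripper value outside its range is refused whole. The fingers move at their own pace and stop on an object; "force" is the grip in N (left out, the last holds). Time passes only in rows, so rows that do not move let the fingers close. It gives the time, the measured TCP pose, the force, the opening and the grip force at its end, in the units of the state.
- arm.observe(): the state, without advancing time (a new reading comes with each control period).
- arm.get_image(name): name is "scene" or "top" or "wrist"; returns (picture, depth): 384x512x3 uint8, blue, green, red; 384x512 float32, m along the optical axis (not along the pixel's ray), 0 where there is no reading.
- arm.camera_model(name): a dict with "fx", "fy", "cx", "cy" (pixels), "view" (4x4, takes a point from world to camera coordinates). Camera axes: x right, y down, z forward; pixel columns grow to the right and rows downward; lengths in m; the calibration is good to about 2 mm. A picture is of the moment at which its call begins: read the wrist's pose just before it. camera_model takes no time and is no camera call; for the wrist camera it gives the pose at the moment of the call.
- arm.sign_off(): hands the job in; it is judged then, once.
The state is a dict: "clock": time; "joints": joint angles; "dq": joint speeds; "joint_efforts": joint torques, N m; "position": TCP position; "ee_rot": TCP orientation; "force": force on the tool from outside, world axes, zero at the start; "ft_torque": the same for the moment, N m; "width": opening from 0.0 (shut) to 1.0 (fully open); "gripper_force": force on a finger pad.
Only numpy, scipy, OpenCV 4.12 (cv2) and the standard library are available. Lean on these libraries where they do the work, as an engineer would, in place of code of your own. Each camera call takes 0.05 s, during which the arm holds its last target. There are 200 camera calls.

## Working session

There is one attempt and no reset: what is moved stays moved. The work goes in short steps, Python scripts to look and compute and a tool call to move; the robot and the scene stay as the last step left them, time stands still between calls to the robot, and variables do not carry over. Pictures are saved under pics/ and viewed, at most 10 in all, crops included, and the job is handed in when it is done.

Besides the shell and the picture viewer there is one more tool, called after "Call:" by a JSON object that holds its "fn" and its "kwargs", one argument or row to a line. send_rows: Moves the arm, as the interface text tells. Its arguments: {"type":"object","properties":{"motion":{"type":"string"},"force":{"type":"number"}},"required":["motion"]}

```bash
mkdir -p pics; ls; python3 - <<'E'
from cell import arm
import cv2,numpy as np
s=arm.observe();print({k:np.round(v,3) for k,v in s.items()})
for n in("scene","top"):
    p,d=arm.get_image(n);cv2.imwrite(f"pics/{n}0.png",p);np.save(f"{n}0.npy",d)
    m=arm.camera_model(n);print(n,{k:np.round(v,3) for k,v in m.items()})
E
```

```text
pics
{'clock': np.float64(0.0), 'joints': array([ 1.153,  0.435,  0.025,  1.574, -0.012,  1.134, -0.075]), 'dq': array([-0.   ,  0.001, -0.001,  0.001,  0.   , -0.   ,  0.001]), 'joint_efforts': array([-0.0000e+00, -6.6784e+01,  9.8500e-01, -3.1446e+01, -6.1000e-02,
        4.3000e-02,  0.0000e+00]), 'position': array([ 0.193, -0.594,  0.291]), 'ee_rot': array([-3.101e+00, -4.920e-01,  1.000e-03]), 'force': array([-0.334,  0.439,  0.399]), 'ft_torque': array([-0.013,  0.029, -0.008]), 'gripper_force': np.float64(0.0), 'width': np.float64(0.999)}
scene {'fx': np.float64(462.852), 'fy': np.float64(462.852), 'cx': np.float64(264.367), 'cy': np.float64(190.733), 'view': array([[-0.895, -0.445,  0.007,  0.463],
       [-0.179,  0.347, -0.921,  0.193],
       [ 0.407, -0.826, -0.39 ,  0.935],
       [ 0.   ,  0.   ,  0.   ,  1.   ]])}
top {'fx': np.float64(424.723), 'fy': np.float64(424.723), 'cx': np.float64(254.531), 'cy': np.float64(202.056), 'view': array([[ 1.500e-02, -1.000e+00, -1.000e-03, -3.800e-02],
       [-9.930e-01, -1.500e-02, -1.160e-01,  5.200e-01],
       [ 1.160e-01,  2.000e-03, -9.930e-01,  1.072e+00],
       [ 0.000e+00,  0.000e+00,  0.000e+00,  1.000e+00]])}
```

View pics/top0.png

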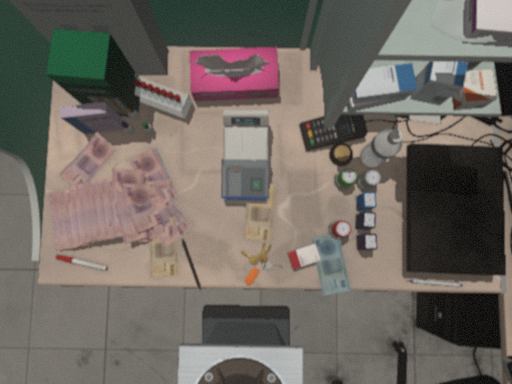

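View pics/scene0.png

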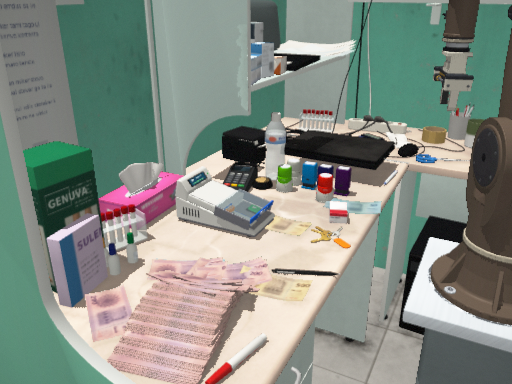

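The top view shows the reader at cols 222-270, rows 110-200, with its blue bar at row ~198 and the green key at about (257,184). The red stamp is at (342,229), the carton at (303,257) and the pen at (190,262). The scene view confirms this layout. Next I'll measure it closely.

```bash
cat > h.py <<'E'
import numpy as np,cv2
from cell import arm
def ray(m,u,v):
    V=m["view"];R=V[:3,:3];c=-R.T@V[:3,3]
    d=R.T@np.array([(u-m["cx"])/m["fx"],(v-m["cy"])/m["fy"],1]);return c,d
def onz(m,u,v,z):
    c,d=ray(m,u,v);return c+d*(z-c[2])/d[2]
def mask(p,lo,hi,roi):
    h=cv2.inRange(cv2.cvtColor(p,cv2.COLOR_BGR2HSV),np.array(lo),np.array(hi))
    o=np.zeros_like(h);x0,y0,x1,y1=roi;o[y0:y1,x0:x1]=h[y0:y1,x0:x1];return o
E
python3 - <<'E'
from h import *
p=cv2.imread("pics/top0.png");d=np.load("top0.npy");m=arm.camera_model("top")
cv2.imwrite("pics/crop.png",cv2.resize(p[100:215,195:295],None,fx=5,fy=5,interpolation=cv2.INTER_CUBIC))
roi=(205,100,290,215)
b=mask(p,(100,120,60),(130,255,255),roi);g=mask(p,(45,80,40),(85,255,255),roi)
for n,k in(("blue",b),("green",g)):
    v,u=np.nonzero(k);print(n,len(u),u.min(),u.max(),v.min(),v.max(),u.mean(),v.mean())
    print(np.round(onz(m,u.mean(),v.mean(),.052 if n=="blue" else .04),4))
for u in range(224,270,4):
    vs=np.nonzero(b[:,u])[0]
    if len(vs):print(u,vs,[np.round(onz(m,u,vs.max()+.5,.052),3)])
# depth points of the reader
vv,uu=np.mgrid[105:212,205:290]
Z=d[105:212,205:290];V=m["view"]
P=np.stack([(uu-m["cx"])/m["fx"]*Z,(vv-m["cy"])/m["fy"]*Z,Z],-1).reshape(-1,3)
W=(P-V[:3,3])@V[:3,:3]
k=(W[:,2]>.015)&(W[:,2]<.14)
r=cv2.minAreaRect((W[k,:2]*1000).astype(np.float32));print(r,np.round(W[k].min(0),3),np.round(W[k].max(0),3))
E
```

```text
blue 21 231 264 197 198 250.95238095238096 197.47619047619048
[ 0.5299 -0.0205  0.052 ]Traceback (most recent call last):
  File "<stdin>", line 7, in <module>
    return umr_minimum(a, axis, None, out, keepdims, initial, where)
ValueError: zero-size array to reduction operation minimum which has no identity
```

View pics/crop.png

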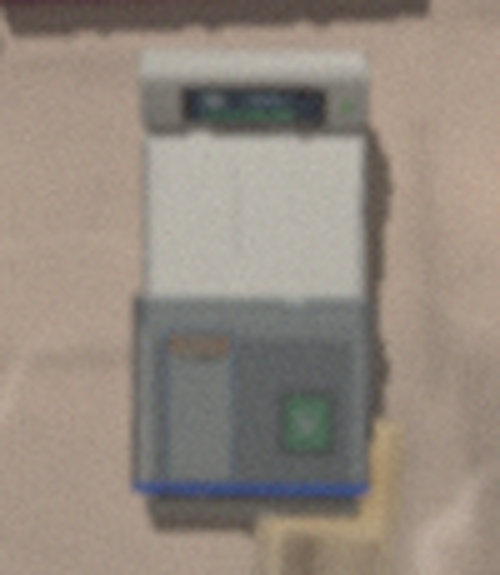

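The crop shows the bar from (221.8,197.6) to (268.4,197.6) in image pixels, the key at (256.2,184.2) and the cassette's orange end at (234.8,169.5). Depth should give the rest.

```bash
python3 - <<'E'
from h import *
p=cv2.imread("pics/top0.png");d=np.load("top0.npy");m=arm.camera_model("top")
hsv=cv2.cvtColor(p,cv2.COLOR_BGR2HSV)
roi=(215,190,275,205)
b=mask(p,(95,70,40),(135,255,255),roi)
v,u=np.nonzero(b);print(len(u),u.min(),u.max());A=np.array([onz(m,a+0,c+0,.052) for a,c in zip(u,v)])
l=cv2.fitLine(np.c_[u,v].astype(np.float32),cv2.DIST_L2,0,.01,.01).ravel();print("line",l)
for a in (u.min()-.5,u.max()+.5):print(onz(m,a,l[3]+(a-l[2])*l[1]/l[0],.052))
g=mask(p,(40,35,30),(95,255,255),(245,172,268,195));v,u=np.nonzero(g);print("green",len(u),u.mean(),v.mean(),u.min(),u.max(),v.min(),v.max(),onz(m,u.mean(),v.mean(),.04))
vv,uu=np.mgrid[105:212,205:290];Z=d[105:212,205:290];V=m["view"]
P=np.stack([(uu-m["cx"])/m["fx"]*Z,(vv-m["cy"])/m["fy"]*Z,Z],-1).reshape(-1,3)
W=(P-V[:3,3])@V[:3,:3]
k=(W[:,2]>.03)&(W[:,2]<.14)
print(cv2.minAreaRect((W[k,:2]*1000).astype(np.float32)),np.round(W[k].min(0),3),np.round(W[k].max(0),3))
# hood sides: rows 130-155 white
for r in(130,140,150,156):
    z=Z[r-105];w=W.reshape(107,85,3)[r-105];q=np.nonzero(w[:,2]>.03)[0];print(r,q.min()+205,q.max()+205,np.round(w[q.min()],3),np.round(w[q.max()],3))
# other heights
for n,(uu_,vv_,h) in dict(red=(342,229,.075),car=(303,257,.028),pen=(190,262,.01),grn=(347,178,.075)).items():print(n,np.round(onz(m,uu_,vv_,h),3))
mw=arm.camera_model("wrist");s=arm.observe();print(np.round(mw["view"],3),mw["fx"],mw["cx"],mw["cy"])
from scipy.spatial.transform import Rotation as R
T=np.eye(4);T[:3,:3]=R.from_rotvec(s["ee_rot"]).as_matrix();T[:3,3]=s["position"];print("tool axes\n",np.round(T,3),"\ncam in tool\n",np.round(np.linalg.inv(T)@np.linalg.inv(mw["view"]),3))
E
```

```text
98 223 267
line [9.9997193e-01 7.4952506e-03 2.4441837e+02 1.9731633e+02]
[0.52965615 0.05205053 0.052     ]
[ 0.5305073  -0.06260352  0.052     ]
green 84 256.0833333333333 184.14285714285714 252 260 179 189 [ 0.56639136 -0.03302545  0.04      ]
((633.7034912109375, -3.9499168395996094), (212.9253692626953, 123.11494445800781), 0.5287616848945618) [ 0.527 -0.066  0.044] [0.74  0.057 0.119]
130 223 267 [0.698 0.053 0.078] [ 0.699 -0.059  0.079]
140 223 267 [0.674 0.053 0.072] [ 0.674 -0.059  0.075]
150 223 267 [0.649 0.052 0.068] [ 0.65  -0.059  0.069]
156 223 267 [0.634 0.052 0.064] [ 0.635 -0.06   0.068]
red [ 0.452 -0.247  0.075]
car [ 0.381 -0.156  0.028]
pen [0.364 0.136 0.01 ]
grn [ 0.58  -0.261  0.075]
[[ 0.308 -0.951 -0.001 -0.622]
 [-0.917 -0.298  0.264 -0.031]
 [-0.251 -0.08  -0.965  0.39 ]
 [ 0.     0.     0.     1.   ]] 340.43588876131184 258.49496500335187 188.2254777019109
tool axes
 [[ 0.951  0.31  -0.001  0.193]
 [ 0.31  -0.951  0.001 -0.594]
 [-0.    -0.001 -1.     0.292]
 [ 0.     0.     0.     1.   ]] 
cam in tool
 [[-0.001 -0.965 -0.264  0.072]
 [ 1.    -0.001 -0.    -0.002]
 [-0.    -0.264  0.965 -0.092]
 [ 0.     0.     0.     1.   ]]
```

Call:
{"fn": "send_rows", "kwargs": {
  "motion": "0.6 0.02 0.049 0 0 0 -3.5;0.6 0.02 0.049 0 0 0 -3.5;0.6 0.02 0.049 0 0 0 -3.5;0.6 0.02 0.049 0 0 0 -3.5;0.6 0.02 0.049 0 0 0 -3.5",
  "force": 20
}}

```text
clock: 0.72
position: [0.2938, -0.3475, 0.2921]
ee_rot: [-3.141, -0.011, 0.0]
force: [1.4, -0.5, 0.2]
width: 0.506
gripper_force: 0.0
```

Call:
{"fn": "send_rows", "kwargs": {
  "motion": "0.6 0.02 0.049 0 0 -3 0;0.6 0.02 0.049 0 0 -3 0;0.6 0.02 0.049 0 0 -3 0;0.6 0.02 0.049 0 0 -3 0;0.6 0.02 0.049 0 0 0 0"
}}

```text
clock: 1.35
position: [0.393, -0.1029, 0.2922]
ee_rot: [3.123, 0.013, 0.329]
force: [1.1, -0.9, 0.6]
width: 0.397
gripper_force: 0.0
```

Call:
{"fn": "send_rows", "kwargs": {
  "motion": "0.6 0.015 0.05 0 0 0 0;0.6 0.015 0.049 0 0 0 0;0.6 0 0 0 0 0 0;0.6 0 0 0 0 0 0"
}}

```text
clock: 1.85
position: [0.4231, -0.0058, 0.2919]
ee_rot: [3.123, 0.015, 0.327]
force: [-0.1, -0.1, 0.7]
width: 0.402
gripper_force: 0.0
```

```bash
cat >> h.py <<'E'
from scipy.spatial.transform import Rotation as R
def tool():
    s=arm.observe();T=np.eye(4);T[:3,:3]=R.from_rotvec(s["ee_rot"]).as_matrix();T[:3,3]=s["position"];return T,s
E
python3 - <<'E'
from h import *
T,s=tool();m=arm.camera_model("wrist");p,d=arm.get_image("wrist")
cv2.imwrite("pics/w1.png",p);np.savez("w1.npz",d=d,**m);print(np.round(T,3))
b=mask(p,(100,100,50),(130,255,255),(0,0,512,384));n,L,st,c=cv2.connectedComponentsWithStats(b);i=1+st[1:,4].argmax();v,u=np.nonzero(L==i)
print(st[i]);
l=cv2.fitLine(np.c_[u,v].astype(np.float32),cv2.DIST_L2,0,.01,.01).ravel();print(l,onz(m,u.min(),l[3]+(u.min()-l[2])*l[1]/l[0],.052),onz(m,u.max(),l[3]+(u.max()-l[2])*l[1]/l[0],.052))
g=mask(p,(40,60,30),(95,255,255),(0,0,512,384));n,L,st,c=cv2.connectedComponentsWithStats(g)
for i in range(1,n):
    if st[i,4]>100:print(st[i],onz(m,*c[i],.04))
E
```

```text
[[ 0.978  0.009  0.207  0.423]
 [ 0.01  -1.    -0.    -0.006]
 [ 0.207  0.002 -0.978  0.292]
 [ 0.     0.     0.     1.   ]]
[198 110 122   6 555]
[9.9999267e-01 3.8275744e-03 2.5897116e+02 1.1190090e+02] [0.5301833  0.05742429 0.052     ] [ 0.53075807 -0.06377674  0.052     ]
[483  39  29  46 982] [ 0.58364966 -0.25067051  0.04      ]
[275  67  22  26 434] [ 0.56546159 -0.03103892  0.04      ]
```

View pics/w1.png

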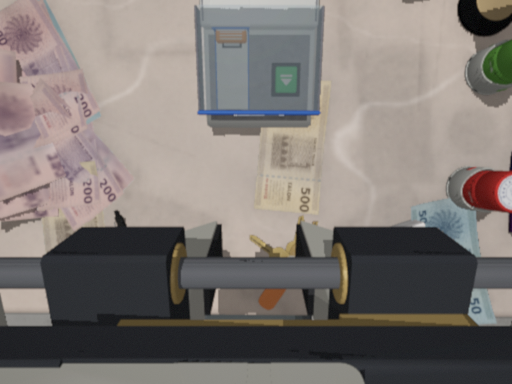

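The wrist view shows the bar at rows 109-115, cols 198-320, and the key at (286,80). The orange cassette end is around (231,36). The bar-to-key distance looks shorter than for a shut cover, so I'll check it against the cassette and the body edge.

```bash
python3 - <<'E'
from h import *
p=cv2.imread("pics/w1.png");q=np.load("w1.npz");m={k:q[k] for k in q};d=m["d"]
o=mask(p,(5,60,60),(22,255,255),(205,15,260,60));v,u=np.nonzero(o);print("orange",len(u),u.min(),u.max(),v.min(),v.max(),onz(m,u.mean(),v.max()+.5,.052),onz(m,u.mean(),v.min()-.5,.053))
V=m["view"]
def pt(u,v):
    z=d[v,u];return np.round((np.array([(u-m["cx"])/m["fx"]*z,(v-m["cy"])/m["fy"]*z,z])-V[:3,3])@V[:3,:3],4)
for u in(222,260,286):
    print(u,[(v,pt(u,v).tolist()) for v in (2,10,30,60,80,100,112,116,119,122,125,128)])
cv2.imwrite("pics/w1c.png",cv2.resize(p[0:135,185:335],None,fx=5,fy=4.4,interpolation=cv2.INTER_CUBIC))
E
```

```text
orange 57 217 245 32 41 [0.59914105 0.02280459 0.052     ] [0.6084044  0.02276645 0.053     ]
222 [(2, [0.6306, 0.0322, 0.0655]), (10, [0.622, 0.0319, 0.0683]), (30, [0.6057, 0.0324, 0.0634]), (60, [0.5792, 0.0329, 0.058]), (80, [0.5608, 0.0331, 0.0552]), (100, [0.542, 0.0334, 0.0518]), (112, [0.5294, 0.0329, 0.0563]), (116, [0.5303, 0.0363, 0.024]), (119, [0.5273, 0.0365, 0.0228]), (122, [0.5242, 0.0365, 0.0218]), (125, [0.5214, 0.0369, 0.0183]), (128, [0.5203, 0.0389, -0.0006])]
260 [(2, [0.6312, -0.0037, 0.065]), (10, [0.6223, -0.0038, 0.0683]), (30, [0.6058, -0.0039, 0.0637]), (60, [0.5796, -0.0042, 0.058]), (80, [0.5611, -0.0044, 0.0552]), (100, [0.5423, -0.0046, 0.0518]), (112, [0.5297, -0.0046, 0.0562]), (116, [0.5307, -0.0048, 0.024]), (119, [0.5272, -0.0049, 0.0257]), (122, [0.5247, -0.0049, 0.0205]), (125, [0.5216, -0.0049, 0.0195]), (128, [0.5206, -0.0051, -0.0])]
286 [(2, [0.6308, -0.0282, 0.0664]), (10, [0.6227, -0.0282, 0.068]), (30, [0.6056, -0.0287, 0.0649]), (60, [0.5797, -0.0296, 0.0582]), (80, [0.5614, -0.0301, 0.0549]), (100, [0.5426, -0.0306, 0.0512]), (112, [0.5301, -0.0304, 0.0551]), (116, [0.5308, -0.033, 0.0246]), (119, [0.5278, -0.0331, 0.0233]), (122, [0.525, -0.0334, 0.0202]), (125, [0.522, -0.0336, 0.0184]), (128, [0.5206, -0.035, 0.0023])]
```

View pics/w1c.png

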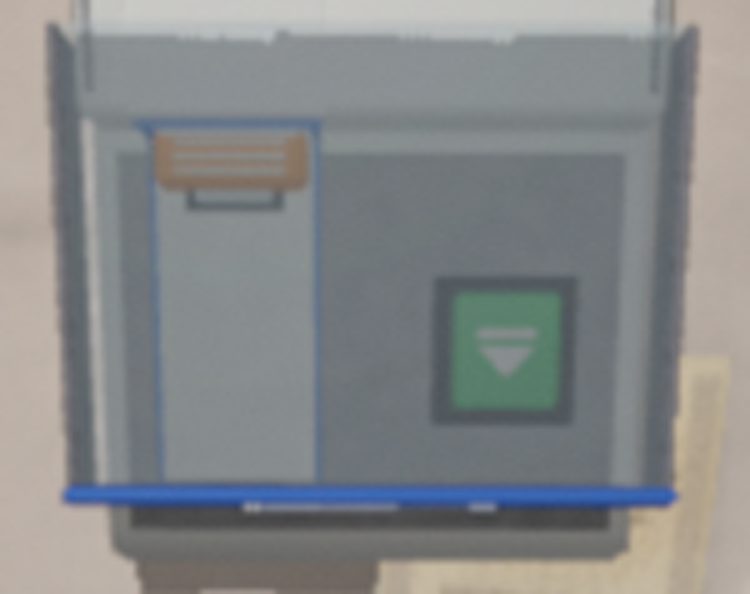

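The crop shows the whole deck. The low end measures x=0.521, the cassette front x=0.599 and the key x=0.5655, which agree on a ramp origin near (0.615, -0.0035, 0.041). So the cover already stands about 15 mm open. I'll drop in front of the bar and push.

Call:
{"fn": "send_rows", "kwargs": {
  "motion": "0.6 0.0123 0.0004 -0.038 0 0 0;0.6 0.0123 0.0004 -0.038 0 0 0;0.6 0.0123 0.0004 -0.038 0 0 0;0.6 0.0123 0.0004 -0.038 0 0 0;0.6 0.0123 0.0004 -0.038 0 0 0"
}}

```text
clock: 2.52
position: [0.4851, -0.0053, 0.101]
ee_rot: [3.122, 0.01, 0.328]
force: [0.1, -0.2, -0.5]
width: 0.4
gripper_force: 0.0
```

Call:
{"fn": "send_rows", "kwargs": {
  "motion": "0.6 0.0098 0 0.0021 0 0 0;0.6 0.0098 0 0.0021 0 0 0;0.6 0.0098 0 0.0021 0 0 0;0.6 0.0098 0 0.0021 0 0 0;0.6 0 0 0 0 0 0"
}}

```text
clock: 3.15
position: [0.5256, -0.0035, 0.1117]
ee_rot: [3.123, 0.013, 0.332]
force: [-0.0, 0.2, -0.4]
width: 0.397
gripper_force: 0.0
```

Call:
{"fn": "send_rows", "kwargs": {
  "motion": "0.6 0.0098 0 0.0019 0 0 0;0.6 0.0098 0 0.0019 0 0 0;0.6 0.0098 0 0.0019 0 0 0;0.6 0.0098 0 0.002 0 0 0;0.6 0 0 0 0 0 0"
}}

```text
clock: 3.78
position: [0.5647, -0.0032, 0.1186]
ee_rot: [3.124, 0.014, 0.331]
force: [0.0, 0.1, 0.3]
width: 0.403
gripper_force: 0.0
```

Call:
{"fn": "send_rows", "kwargs": {
  "motion": "0.6 0.005 0 0.001 0 0 0;0.6 0.004 0 0.0008 0 0 0;0.6 0.003 0 0.0006 0 0 0;0.6 0 0 0 0 0 0"
}}

```text
clock: 4.28
position: [0.575, -0.0033, 0.1205]
ee_rot: [3.123, 0.014, 0.327]
force: [-2.4, 1.2, -0.1]
width: 0.4
gripper_force: 1.4
```

Call:
{"fn": "send_rows", "kwargs": {
  "motion": "0.6 0.003 0 0.0006 0 0 0;0.6 0.003 0 0.0006 0 0 0;0.6 0 0 0 0 0 0"
}}

```text
clock: 4.65
position: [0.576, -0.0034, 0.12]
ee_rot: [3.123, 0.015, 0.311]
force: [-20.8, 2.5, 10.4]
width: 0.402
gripper_force: 9.5
```

```bash
python3 - <<'E'
from h import *
T,s=tool();m=arm.camera_model("wrist");p,d=arm.get_image("wrist");q,_=arm.get_image("top")
a=cv2.resize(p,None,fx=1,fy=1);c=cv2.resize(q[100:215,195:295],(288,384),interpolation=cv2.INTER_CUBIC)
cv2.imwrite("pics/w2.png",np.hstack([a,c]));print(np.round(s["position"],4),np.round(s["force"],2))
E
```

```text
[ 0.576  -0.0034  0.12  ] [-20.79   2.55  10.35]
```

View pics/w2.png

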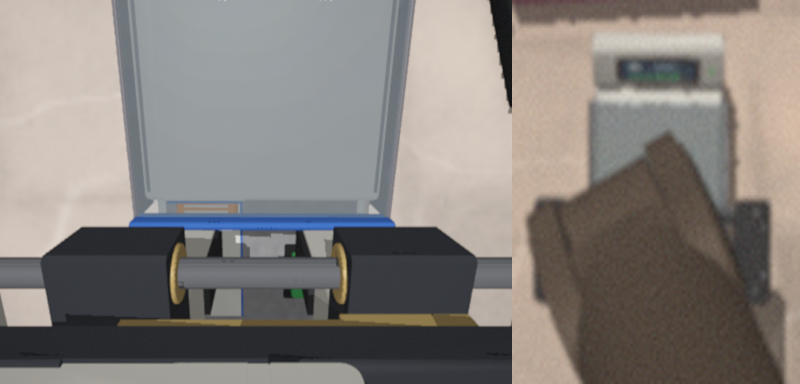

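The wrist view shows the bar at row ~223 against its stop (20 N reaction), the cassette's orange end still under the bar at about (208,209), and the green key near (295,270). I'll back off to ramp x = -48.

Call:
{"fn": "send_rows", "kwargs": {
  "motion": "0.6 -0.008 0 -0.0016 0 0 0;0.6 -0.008 0 -0.0016 0 0 0;0.6 -0.008 0 -0.0016 0 0 0;0.6 -0.0083 0 -0.0018 0 0 0;0.6 0 0 0 0 0 0"
}}

```text
clock: 5.38
position: [0.5484, -0.0034, 0.1152]
ee_rot: [3.123, 0.015, 0.327]
force: [0.2, 0.1, -0.6]
width: 0.4
gripper_force: 0.0
```

```bash
python3 - <<'E'
from h import *
T,s=tool();print(np.round(T,4))
o=np.array([.615,-.0035,.0412]);A=R.from_euler('ZY',[.006,-np.radians(12)]).as_matrix()
tip=T[:3,3]+T[:3,2]*.066
print("tip ramp mm",np.round(A.T@(tip-o)*1e3,1),"\nrel rot deg",np.round(np.degrees(R.from_matrix(T[:3,:3]@(A@np.diag([1,-1,-1])).T).as_rotvec()),2))
print("to (-48,0,11):",np.round(o+A@[-.048,0,.011]-tip,4), "ez",np.round(A[:,2],3), np.round(s["force"],2))
E
```

```text
[[ 9.782e-01  9.200e-03  2.074e-01  5.484e-01]
 [ 9.400e-03 -1.000e+00 -2.000e-04 -3.400e-03]
 [ 2.074e-01  2.200e-03 -9.783e-01  1.152e-01]
 [ 0.000e+00  0.000e+00  0.000e+00  1.000e+00]]
tip ramp mm [-49.8   0.4  20.2] 
rel rot deg [-0.13  0.03  0.18]
to (-48,0,11): [ 0.0036 -0.0004 -0.0087] ez [-0.208 -0.001  0.978] [ 0.16  0.06 -0.63]
```

Call:
{"fn": "send_rows", "kwargs": {
  "motion": "0.6 0.0018 -0.0002 -0.0044 0 0 0;0.6 0.0018 -0.0002 -0.0043 0 0 0;0.6 0 0 0 0 0 0"
}}

```text
clock: 5.75
position: [0.5528, -0.0037, 0.1061]
ee_rot: [3.123, 0.014, 0.327]
force: [-0.5, -0.2, 0.1]
width: 0.396
gripper_force: 0.0
```

Call:
{"fn": "send_rows", "kwargs": {
  "motion": "0.6 0.0006 0 -0.0027 0 0 0;0.6 0.0006 0 -0.0027 0 0 0;0.6 0.0005 0 -0.0025 0 0 0;0.6 0 0 0 0 0 0"
}}

```text
clock: 6.25
position: [0.5544, -0.0037, 0.0992]
ee_rot: [3.123, 0.015, 0.329]
force: [-5.8, -0.1, 11.6]
width: 0.398
gripper_force: 7.4
```

```bash
python3 - <<'E'
from h import *
T,s=tool()
o=np.array([.615,-.0035,.0412]);A=R.from_euler('ZY',[.006,-np.radians(12)]).as_matrix()
print("tip ramp mm",np.round(A.T@(T[:3,3]+T[:3,2]*.066-o)*1e3,1),"F ramp",np.round(A.T@s["force"],2),np.round(s["ft_torque"],2))
p,d=arm.get_image("wrist");q,_=arm.get_image("scene")
cv2.imwrite("pics/w3.png",np.hstack([cv2.resize(p[180:340,120:400],(420,480)),cv2.resize(q[150:250,165:290],(380,480),interpolation=cv2.INTER_CUBIC)]))
E
```

```text
tip ramp mm [-47.2   0.1   3.4] F ramp [-3.26 -0.04 12.52] [-0.26  0.87 -0.09]
```

View pics/w3.png

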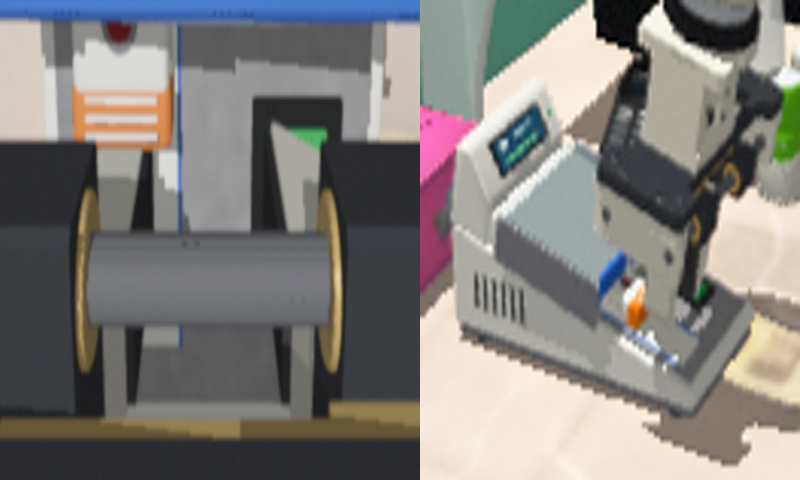

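The wrist crop shows the orange cassette front, about (122,150), out of the slot and against the left finger. The right finger is on the sunken key, and the scene crop agrees. I'll hold briefly, then sign off.

Call:
{"fn": "send_rows", "kwargs": {
  "motion": "0.6 0 0 0 0 0 0;0.6 0 0 0 0 0 0;0.6 0 0 0 0 0 0;0.6 0 0 0 0 0 0;0.6 0 0 0 0 0 0"
}}

```text
clock: 6.98
position: [0.5543, -0.0036, 0.0992]
ee_rot: [3.123, 0.015, 0.329]
force: [-5.5, -0.3, 11.6]
width: 0.402
gripper_force: 7.0
```

```bash
python3 -c "
from cell import arm
s=arm.observe();print(s['position'],s['force']);print(arm.sign_off())"
```

```text
[ 0.55434342 -0.00364501  0.09924239] [-5.45072151 -0.32553064 11.58786282]
the job is handed in; nothing more can be done
None
```

The job is handed in at about 7 s: the cover is at its open stop, one finger holds the eject key down with about 12 N, and the popped cassette rests against the other finger; the sign-off gave no verdict.

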